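# Moisture reading on a sloping plywood part

### The job

Take the yellow moisture meter out of its stand and hold its steel contact plunger on the red spot of the plywood part, with the meter square to the sloping face, pressed gently so that the sprung plunger is about half in. Never push hard against the part and do not disturb the things around. Finish while still holding the meter there, steady: do not put it down or let go.

Things in the scene. Friction and masses are not known exactly. Their poses are not given: they have to be found in the camera images.
- meter: Wood moisture meter, about 0.2 kg: a yellow upright box 44 mm (its x) by 26 mm (its y) by 120 mm (its z), dark screen near the top of both wide faces. Origin: centre of the box's underside (the plunger is below it), z up. Grip it across the 26 mm width. It starts upright in the stand, turned as the stand is, its underside 35 mm above the table, with 3.5 mm play all round.
- plunger (a joint): How far the meter's steel plunger is pushed in, in m: 0 fully out, 0.012 hard against its stop. The plunger (10 mm across, round end) sticks out 25 mm below the meter's underside, on its centre line. Spring: 1.5 N at the start of the travel, 0.5 N more per mm (4.5 N half in).
- tip (a point): The end of the plunger, the point that touches the part: on the meter's centre line, 25 mm below its underside when fully out.
- stand: Fixed MDF pocket 61 mm (x) by 43 mm (y) by 55 mm high, walls 5 mm, open at the top, on a 100 by 80 by 5 mm dark steel foot. Origin: centre of its underside on the table. The meter lifts straight up out of it: it stands 20 mm deep in the pocket, the plunger hanging 25 mm lower, free.
- rest: Fixed MDF rest, footprint 180 mm (x) by 240 mm (y), top edge about 80 mm high. A plywood part 110 (x) by 200 (y) by 12 mm with a hand slot near its +y end is fixed on it, its face sloping 18 degrees, low on the rest's -x side, its centre 63 mm above the table; a stop strip along the low edge stands 4 mm above the face. Origin: centre of the underside.
- spot: Red painted spot, 22 mm across with a small white centre dot, on the upper face of the plywood part. Origin: its centre, on the face. Its z axis is the face's outward normal (18 degrees from vertical, leaning to the rest's -x side), x points up the slope. The spot lies anywhere along the part's middle line between its plain end and the slot.
- tape: Loose grey and black tape measure, 36 by 70 by 62 mm, beyond the stand (about 115 mm to +x). Bystander. Origin: centre of the underside.
- tub: Loose screw tub, pale with a black lid, 104 by 90 by 106 mm, at the left (+y). Bystander. Origin: centre of the underside.
- glue: Loose white glue bottle with red cap, 60 mm across, 170 mm tall, at the right (-y). Bystander. Origin: centre of the underside.
- parts_stack: Loose stack of plywood parts, taken as one block 70 by 130 by 48 mm, at the far side. Bystander. Origin: centre of the underside.
Things that resemble listed ones, but are neither listed nor needed, are in the scene too. Leave any blue look-alike of the meter alone. Several things look just like the stand: the one meant starts nearest to the robot's base.

How it is judged:
On the way:
1. the meter is lifted clear of its stand in the gripper (z of tip in the frame of stand above 0.057 m and contact force between meter and the fingers above 2 N and contact force between meter and stand below 0.1 N), for 0.1 s.
At the end, for the whole second after the job is handed in: The fingers hold the meter steady, its plunger tip within 10 mm of the red spot's centre, its long axis within 0.12 rad (7 degrees) of the face's normal, the plunger pushed in between 3 and 9 mm (3 to 6 N), the gripper itself not touching the rest, and the meter touching the stand no more (distance between tip and spot below 0.01 m and angle between the z axis of meter and the z axis of spot, either way round below 0.12 rad and value of joint plunger between 0.003 and 0.009 m and contact force between meter and rest between 1 and 12 N and contact force between meter and the fingers above 2 N and contact force between meter and stand below 0.2 N and contact force between each of the arm, the fingers and rest below 0.3 N and linear speed of meter below 0.02 m/s); the arm keeps its last pose, push and grip.
It fails at once if the meter is pushed hard (over 15 N) against the part or its rest (contact force between meter and rest above 15 N).
It fails at once if the arm knocks or leans on the rest (over 15 N) (contact force between any of the arm, the fingers and rest above 15 N).
It fails at once if a bystander (tape measure, screw tub, glue bottle or stack of parts) is moved over 20 mm or tipped (distance of any of tape, tub, glue, parts_stack from where it was at the start of the episode above 0.02 m or angle between any of tape, tub, glue, parts_stack's own z axis and vertical above 0.3 rad).
It also fails if it takes over 38 s, if anything falls off the work surface, if the arm or the gripper's body presses on something with over 40 N, if the wrist force passes 120 N, or if a joint passes its speed limit or range.

### The arm

A 6-joint arm with a two-finger parallel gripper is mounted at the origin on the work surface. World frame = base frame: x ahead of the robot, y to its left, z up, the work surface at z = 0. Lengths are in m, angles in rad, forces in N, time in s.
With the tool pointing down it reaches from about 0.3 to 0.825 m from the base axis. Payload 5.4 kg.
Tool frame: the origin (TCP) lies at the very end of the fingers, on their centre line; the grasp point (between the pads) lies 19 mm behind it; z points along the fingers, y is the line along which they close (so a half turn about z gives the same grasp; the last joint's range is limited). The gripper opens to 92 mm and grips with 3 to 60 N. Pads are 20 mm wide; open, the fingers measure 128 mm over their backs; the gripper's body (75 mm by 189 mm) begins 69 mm behind the grasp point.
Start: joints at [-1.318, 0.158, 1.597, -0, 1.386, -0.21], TCP at [0.257, -0.515, 0.215] pointing down, gripper open.
Joint ranges: [-2.91, 2.91], [-0.94, 2.29], [0.18, 2.7], [-1.29, 4.43], [0.17, 2.64], [-3, 3]. Speed limits (rad/s): [2.57, 2.57, 3.14, 3.14, 3.14, 3.14].

### API

Orientations are given as a rotation vector (axis times angle).
In Python, from workcell import bot gives the robot as it stands. Calls block until the motion is done:
- bot.goto(position, orientation): joint-space move of the TCP to a pose.
- bot.line_to(position, rot=None, max_speed=0.15): straight line of the TCP; rot=None keeps the orientation; max_speed is the mean speed in m/s.
- bot.set_joints(angles): joint-space move.
- bot.set_gripper(opening, newtons=None): opening from 0.0 (shut) to 1.0 (fully open); newtons is the grip in N (None keeps the last); returns when the fingers have stopped.
- bot.hold(seconds).
- bot.inverse_kinematics(position, orientation): joint angles nearest the present ones, or None.
- bot.read_camera(name): name is "side" or "top" or "wrist"; returns a dict with "pixels" (420x560x3 uint8, blue, green, red), "fx", "fy", "cx", "cy" (pixels), "R" (3x3) and "t" (3): a world point X has camera coordinates R X + t. Camera axes: x right, y down, z forward; pixel columns grow to the right and rows downward; lengths in m; the calibration is good to about 2 mm. The wrist camera is an equidistant fisheye: a pixel r from the principal point sees the ray r / f radians off the axis. A picture is of the moment at which its call begins. There is no depth.
A pose or a line that the arm cannot do raises bot.MotionError and nothing moves.
- bot.job_done(): hands the job in; it is judged then, once.
Readings, each from a call of its own:
- bot.current_clock(): time.
- bot.current_joints(): joint angles.
- bot.current_joint_vel(): joint speeds.
- bot.current_effort(): joint torques, N m.
- bot.current_ee_pos(): TCP position.
- bot.current_tool_rot(): TCP orientation.
- bot.current_contact_force(): force on the tool from outside, world axes, zero at the start.
- bot.current_ft_torque(): the same for the moment, N m.
- bot.current_opening(): opening from 0.0 (shut) to 1.0 (fully open).
- bot.current_grip_force(): force on a finger pad.
Only numpy, scipy, OpenCV 4.12 (cv2) and the standard library are available. Lean on these libraries where they do the work, as an engineer would, in place of code of your own. Each camera call takes 0.05 s, during which the arm holds its last target. There are 200 camera calls.

## Working session

There is one attempt and no reset: what is moved stays moved. The work goes in short steps, each a Python script; the robot and the scene stay as the last script left them, time stands still between calls to the robot, and variables do not carry over. Pictures are saved under pics/ and viewed, at most 10 in all, crops included, and the job is handed in when it is done.

```bash
mkdir -p pics; python3 - <<'E'
from workcell import bot
import cv2,pickle
d={}
for n in ("top","side","wrist"):
    c=bot.read_camera(n); d[n]=c; cv2.imwrite(f"pics/{n}0.png",c["pixels"])
    print(n,c["fx"],c["fy"],c["cx"],c["cy"],c["R"],c["t"])
pickle.dump(d,open("cams.pkl","wb"))
print(bot.current_clock(),bot.current_tool_rot(),bot.current_contact_force())
E
```

```text
top 450.6885310112699 450.6885310112699 279.33544936949636 212.00975843455635 [[-0.02068329 -0.99947538 -0.02492323]
 [-0.9973273   0.02237325 -0.06955359]
 [ 0.07007472  0.02341802 -0.99726683]] [0.0433051  0.65333662 1.30624581]
side 381.04051525563716 381.04051525563716 283.82558833688256 207.69629052570295 [[-0.79991525 -0.59995667  0.01369664]
 [-0.40492217  0.5227519  -0.75017897]
 [ 0.44291493 -0.60562567 -0.66109297]] [0.5235523  0.30118789 0.82748753]
wrist 325.19226210127806 325.19226210127806 281.7679138869029 213.04447309649265 [[ 4.46206701e-01 -8.94929923e-01  1.16855691e-04]
 [-8.62716836e-01 -4.30110723e-01  2.65940646e-01]
 [-2.37947981e-01 -1.18765312e-01 -9.63989398e-01]] [-0.57408154 -0.03013061  0.38960215]
0.15 [-3.05642967e+00 -7.20276479e-01  2.42106482e-05] [-0.17235164  0.30017661  0.04993393]
```

View pics/top0.png

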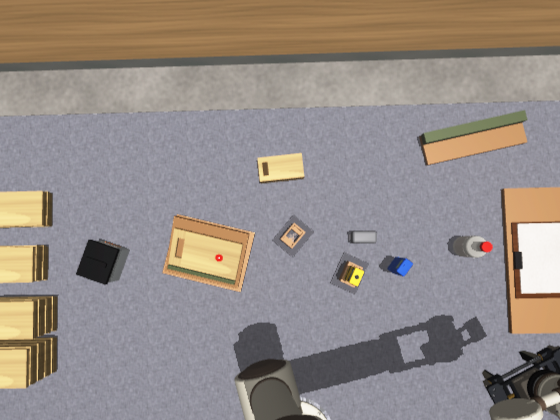

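View pics/side0.png

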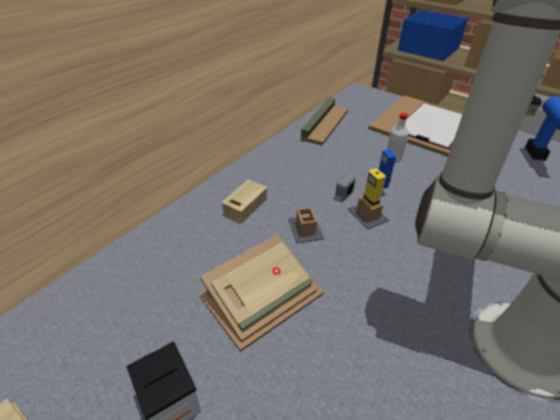

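The top view shows the meter at about (352,273) with the blue look-alike at (401,266), the tape at (364,237), and the red spot at (219,258). The side view shows the spot at (277,271) and the meter at (374,190). Next I'll enlarge both views.

```bash
python3 - <<'E'
import cv2,pickle,numpy as np
d=pickle.load(open("cams.pkl","rb"))
t=d["top"]["pixels"]; s=d["side"]["pixels"]
a=cv2.resize(t[225:300,320:420],None,fx=8,fy=8,interpolation=cv2.INTER_CUBIC)
b=cv2.resize(t[205:300,150:270],None,fx=6,fy=6,interpolation=cv2.INTER_CUBIC)
cv2.imwrite("pics/a.png",a);cv2.imwrite("pics/b.png",b)
cv2.imwrite("pics/c.png",cv2.resize(s[155:235,335:415],None,fx=7,fy=7,interpolation=cv2.INTER_CUBIC))
E
```

```text
(no output)
```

View pics/a.png

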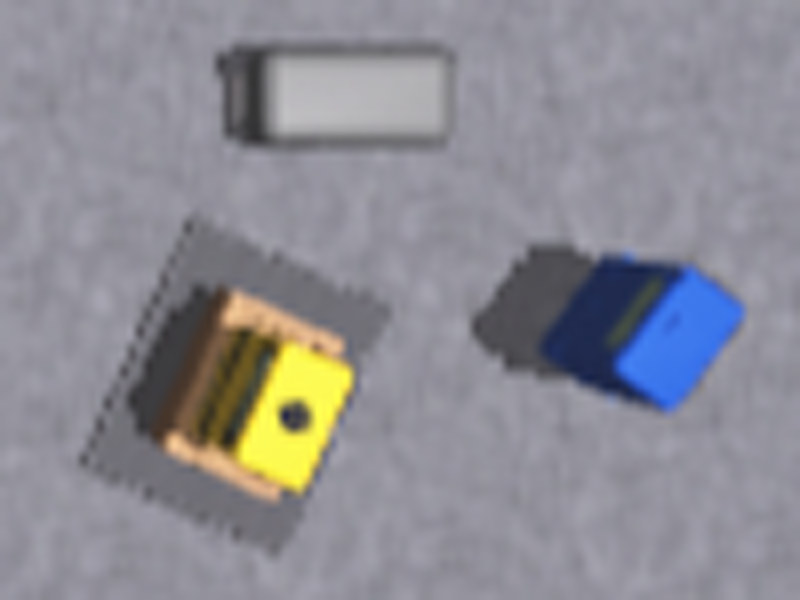

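View pics/b.png

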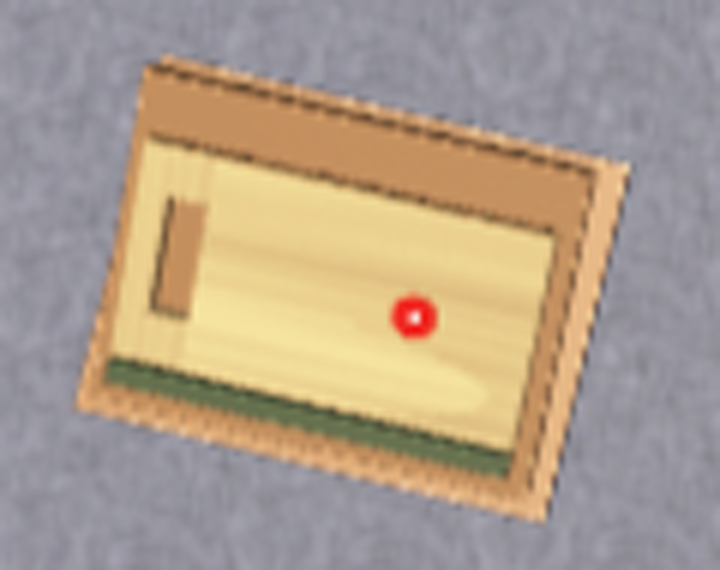

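View pics/c.png

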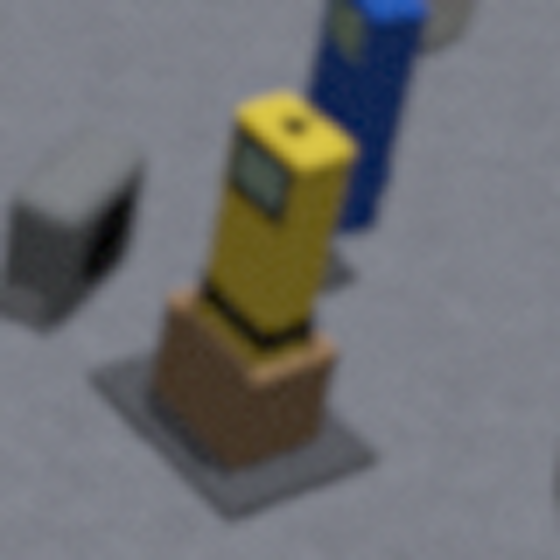

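The meter's top corners in crop a are (285,340), (353,368), (303,492) and (237,463). The stand's foot corners are (193,215), (392,300), (280,555) and (82,460). In crop b the part's upper edge runs from (150,135) to (555,232), the spot is at (413,317), and the slot is at the left, which is the +y end. In crop c the meter stands upright, with its top centre at about (297,132).

```bash
cat > h.py <<'E'
import numpy as np,cv2,pickle
from scipy.spatial.transform import Rotation as Ro
def K(c): return np.array([[c["fx"],0,c["cx"]],[0,c["fy"],c["cy"]],[0,0,1]])
def atz(c,uv,z):
    R,t=np.array(c["R"]),np.array(c["t"]); o=-R.T@t
    r=R.T@np.linalg.inv(K(c))@[uv[0],uv[1],1]
    return o+r*(z-o[2])/r[2]
def P(c): return K(c)@np.c_[c["R"],c["t"]]
def tri(a,ua,b,ub):
    X=cv2.triangulatePoints(P(a),P(b),np.array(ua,float).reshape(2,1),np.array(ub,float).reshape(2,1)).ravel();return X[:3]/X[3]
def proj(c,X):
    p=P(c)@np.r_[X,1]; return p[:2]/p[2]
def red(im,box):
    x0,y0,x1,y1=box; w=im[y0:y1,x0:x1].astype(int); m=((w[...,2]-w[...,1]>80)&(w[...,2]-w[...,0]>80)).astype(np.uint8)
    m=cv2.morphologyEx(np.pad(m,4),cv2.MORPH_CLOSE,np.ones((5,5)))[4:-4,4:-4]
    v,u=np.nonzero(m); return np.array([u.mean()+x0,v.mean()+y0]),len(u)
E
python3 - <<'E'
from h import *
d=pickle.load(open("cams.pkl","rb"));T,S=d["top"],d["side"]
f=lambda p,k,o:((np.array(p)+.5)/k-.5)+o
m=[atz(T,f(p,8,(320,225)),.155) for p in[(285,340),(353,368),(303,492),(237,463)]]
ft=[atz(T,f(p,8,(320,225)),.005) for p in[(193,215),(392,300),(280,555),(82,460)]]
for n,q in(("meter",m),("foot",ft)):
    q=np.array(q); print(n,q.mean(0).round(4),[np.linalg.norm(q[i]-q[(i+1)%4]).round(4) for i in range(4)])
    for i,j in((0,1),(3,2),(1,2),(0,3)):
        e=q[j]-q[i]; print("  ang",np.degrees(np.arctan2(e[1],e[0])).round(1))
print("meter tri",tri(T,f((294.5,416),8,(320,225)),S,f((297,132),7,(335,155))), "side z.155",atz(S,f((297,132),7,(335,155)),.155))
a,na=red(T["pixels"],(205,245,235,272)); b,nb=red(S["pixels"],(265,260,290,282)); print(a,na,b,nb)
print("spot",tri(T,a,S,b),[atz(c,p,.063) for c,p in((T,a),(S,b))])
for z,p,q in((.08,(150,135),(555,232)),(.045,(110,360),(510,455))):
    e=atz(T,f(p,6,(150,205)),z)-atz(T,f(q,6,(150,205)),z);print("rest yang",np.degrees(np.arctan2(e[1],e[0])),np.linalg.norm(e))
E
```

```text
meter [ 0.471  -0.1722  0.155 ] [np.float64(0.0239), np.float64(0.0437), np.float64(0.0234), np.float64(0.0432)]
  ang -113.6
  ang -114.8
  ang 156.2
  ang 156.9
foot [ 0.4723 -0.1728  0.005 ] [np.float64(0.0793), np.float64(0.1024), np.float64(0.0801), np.float64(0.0992)]
  ang -114.4
  ang -116.7
  ang 154.4
  ang 154.0
meter tri [ 0.4700429  -0.17289295  0.152025  ] side z.155 [ 0.46785229 -0.16934979  0.155     ]
[218.6 257.4] 50 [275.82352941 270.49019608] 51
spot [0.52566083 0.20416741 0.06344545] [array([0.52550794, 0.20414445, 0.063     ]), array([0.52608886, 0.20399902, 0.063     ])]
rest yang 75.42437563233327 0.1973565164701349
rest yang 75.72430585248924 0.1990939829726434
```

```bash
cat >> h.py <<'E'
def rotv(z,y): # tool z axis, approx closing axis
    z=z/np.linalg.norm(z); y=y-z*(y@z); y/=np.linalg.norm(y); return Ro.from_matrix(np.c_[np.cross(y,z),y,z]).as_rotvec()
M=np.array([.4714,-.1725,0]); A=np.radians(65.2)
cl=np.array([np.cos(A),np.sin(A),0])
spot=np.array([.5257,.2042,.0633]); g=np.radians(-14.4)
xr=np.array([np.cos(g),np.sin(g),0]); yr=np.array([-xr[1],xr[0],0])
nrm=np.array([0,0,np.cos(np.radians(18))])-np.sin(np.radians(18))*xr
D=.081
E
python3 - <<'E'
from h import *
from workcell import bot
zd=np.array([0,0,-1.])
for s in(1,-1):
    r=rotv(zd,s*cl); print(s,[np.round(bot.inverse_kinematics(M+[0,0,z],r),2) for z in(.091,.25)])
up=np.cross(yr,nrm)
for a in range(0,360,30):
    y=np.cos(np.radians(a))*yr+np.sin(np.radians(a))*up
    q=[bot.inverse_kinematics(spot+nrm*(D+h),rotv(-nrm,y)) for h in(0,.12)]
    print(a,[None if v is None else np.round(v,2) for v in q])
E
```

```text
1 [array([-0.59,  0.11,  1.91,  0.  ,  1.12, -1.73]), array([-0.59, -0.06,  1.75,  0.  ,  1.45, -1.73])]
-1 [array([-0.59,  0.11,  1.91, -0.  ,  1.12,  1.41]), array([-0.59, -0.06,  1.75, -0.  ,  1.45,  1.41])]
0 [array([ 0.27, -0.03,  1.98, -0.19,  0.92, -0.96]), array([ 0.31, -0.22,  1.92, -0.18,  1.18, -0.96])]
30 [array([ 0.27, -0.03,  1.98, -0.19,  0.92, -0.43]), array([ 0.31, -0.22,  1.92, -0.18,  1.18, -0.44])]
60 [array([ 0.27, -0.03,  1.98, -0.19,  0.92,  0.09]), array([ 0.31, -0.22,  1.92, -0.18,  1.18,  0.08])]
90 [array([ 0.27, -0.03,  1.98, -0.19,  0.92,  0.61]), array([ 0.31, -0.22,  1.92, -0.18,  1.18,  0.61])]
120 [array([ 0.27, -0.03,  1.98, -0.19,  0.92,  1.14]), array([ 0.31, -0.22,  1.92, -0.18,  1.18,  1.13])]
150 [array([ 0.27, -0.03,  1.98, -0.19,  0.92,  1.66]), array([ 0.31, -0.22,  1.92, -0.18,  1.18,  1.66])]
180 [array([ 0.27, -0.03,  1.98, -0.19,  0.92,  2.19]), array([ 0.31, -0.22,  1.92, -0.18,  1.18,  2.18])]
210 [array([ 0.27, -0.03,  1.98, -0.19,  0.92,  2.71]), array([ 0.31, -0.22,  1.92, -0.18,  1.18,  2.7 ])]
240 [None, None]
270 [array([ 0.27, -0.03,  1.98, -0.19,  0.92, -2.53]), array([ 0.31, -0.22,  1.92, -0.18,  1.18, -2.53])]
300 [array([ 0.27, -0.03,  1.98, -0.19,  0.92, -2.  ]), array([ 0.31, -0.22,  1.92, -0.18,  1.18, -2.01])]
330 [array([ 0.27, -0.03,  1.98, -0.19,  0.92, -1.48]), array([ 0.31, -0.22,  1.92, -0.18,  1.18, -1.49])]
```

```bash
python3 - <<'E'
from h import *
from workcell import bot
r=rotv(np.array([0,0,-1.]),cl)
bot.goto(M+[0,0,.25],r)
bot.set_gripper(.65)
bot.line_to(M+[0,0,.091],max_speed=.12)
print("pre",bot.current_contact_force(),bot.current_clock())
bot.set_gripper(0,25)
print("grip",bot.current_opening()*92,bot.current_grip_force(),bot.current_contact_force())
bot.line_to(M+[0,0,.25],max_speed=.1)
print(bot.current_opening()*92,bot.current_grip_force(),bot.current_contact_force(),bot.current_clock(),bot.current_ee_pos()-M)
bot.goto(spot+nrm*(D+.06),rotv(-nrm,yr)); bot.hold(.3)
print(bot.current_clock(),bot.current_contact_force())
d={n:bot.read_camera(n) for n in("top","side","wrist")}
pickle.dump(d,open("cams1.pkl","wb"))
print([proj(d[n],spot+nrm*.06).round(1) for n in("side","top")],[proj(d[n],spot).round(1) for n in("side","top")])
s=d["side"]["pixels"][150:300,180:360]
cv2.imwrite("pics/d.png",np.vstack([cv2.resize(s,(600,500)[:2],interpolation=cv2.INTER_CUBIC)]))
cv2.imwrite("pics/w.png",d["wrist"]["pixels"])
E
```

```text
pre [-0.01264558  0.30391575  0.37038816] 3.7583
grip 26.000429149902605 24.98050332069397 [-0.17022483 -0.44789831  0.18688291]
25.721442778224358 24.980413019657135 [-0.33876639 -0.40832536 -1.5115939 ] 6.1 [-3.19271844e-04  1.98064777e-04  2.49264622e-01]
7.8583 [ 0.34197072 -0.51041609 -1.46606855]
[array([281. , 259.2]), array([213.6, 264.6])] [array([275.9, 270.5]), array([218.6, 257.3])]
```

View pics/d.png

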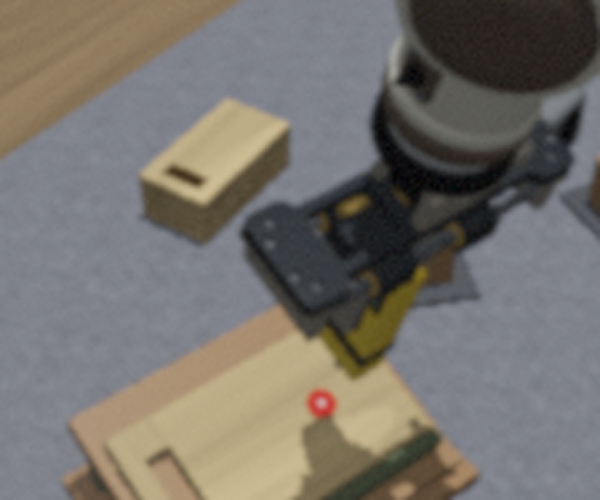

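View pics/w.png

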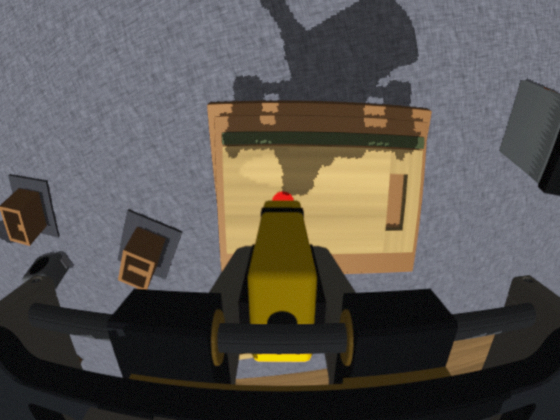

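The meter is held near the pose above the spot. In the side crop its underside corners are at about (322,335), (350,378) and (388,358). I'll compare those with where the model predicts them.

```bash
python3 - <<'E'
from h import *
from workcell import bot
d=pickle.load(open("cams1.pkl","rb"))
R=Ro.from_rotvec(bot.current_tool_rot()).as_matrix(); p=np.array(bot.current_ee_pos())
print(np.round(p-(spot+nrm*(D+.06)),4), np.degrees(np.arccos(-R[:,2]@nrm)))
def fish(c,X):
    v=np.array(c["R"])@X+c["t"]; r=np.linalg.norm(v[:2]); a=np.arctan2(r,v[2]); return np.array([c["cx"]+c["fx"]*a*v[0]/r,c["cy"]+c["fy"]*a*v[1]/r])
b=p+R[:,2]*(D-.025)
I={}
for n,o,sz,k in(("side",(240,215),(70,70),8),("wrist",(215,170),(140,110),5)):
    im=cv2.resize(d[n]["pixels"][o[1]:o[1]+sz[1],o[0]:o[0]+sz[0]],None,fx=k,fy=k,interpolation=cv2.INTER_CUBIC)
    im=cv2.convertScaleAbs(im,alpha=1.6)
    f=proj if n=="side" else fish
    C=[tuple(int(v) for v in ((f(d[n],b+R[:,0]*x+R[:,1]*y)-o+.5)*k)) for x,y in((.022,.013),(.022,-.013),(-.022,-.013),(-.022,.013))]
    cv2.polylines(im,[np.array(C)],True,(255,255,0),1)
    for X,c in((b+R[:,2]*.025,(255,0,255)),(spot,(255,0,0))): cv2.circle(im,tuple(int(v) for v in((f(d[n],X)-o+.5)*k)),4,c,1)
    I[n]=im
h=560; w=cv2.copyMakeBorder(I["wrist"],0,h-I["wrist"].shape[0],0,0,cv2.BORDER_CONSTANT)
im=np.hstack([I["side"],w]); s=800/im.shape[1]; cv2.imwrite("pics/e.png",cv2.resize(im,None,fx=s,fy=s,interpolation=cv2.INTER_AREA)); 
E
```

```text
[ 0.0001 -0.0002 -0.    ] 0.010833484594664784
```

View pics/e.png

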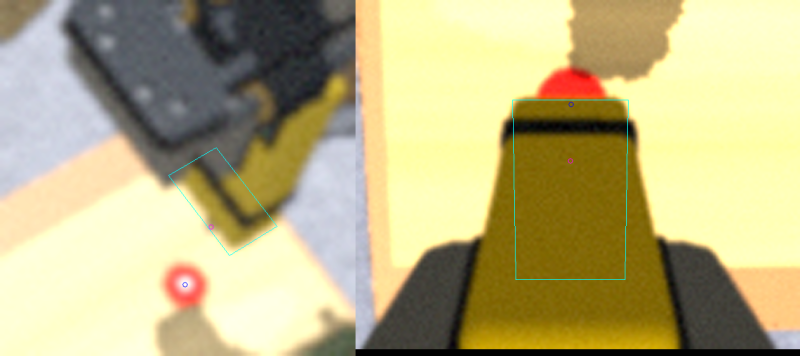

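The prediction (cyan) matches the meter's lower edge to about 1 px in the wrist view and 1 to 2 px in the side view, so the grasp is straight. Next I'll approach with force feedback.

```bash
python3 - <<'E'
from h import *
from workcell import bot
r=rotv(-nrm,yr)
def F():
    v=[]
    for _ in range(5): bot.hold(.03); v.append(np.array(bot.current_contact_force())@nrm)
    return np.mean(v)
bot.line_to(spot+nrm*(D+.012),r,max_speed=.06); bot.hold(.3); f0=F(); print("f0",f0)
h=.012; c=0
while h>-.016:
    h-=.001; bot.line_to(spot+nrm*(D+h),r,max_speed=.02); f=F()-f0
    print(round(h*1e3,1),round(f,2))
    if f>4.2: break
bot.hold(.5); print("final",F()-f0,bot.current_grip_force(),bot.current_opening()*92,bot.current_clock(),bot.current_ft_torque())
d={n:bot.read_camera(n) for n in("side","wrist")}
a=cv2.resize(d["side"]["pixels"][215:285,240:310],(400,400),interpolation=cv2.INTER_CUBIC);b=cv2.resize(d["wrist"]["pixels"][150:250,230:330],(400,400),interpolation=cv2.INTER_CUBIC)
cv2.imwrite("pics/f.png",np.hstack([a,b]))
E
```

```text
f0 -1.8647773847706148
11.0 0.17
10.0 -0.08
9.0 0.39
8.0 0.15
7.0 0.58
6.0 0.42
5.0 0.22
4.0 0.09
3.0 -0.1
2.0 0.27
1.0 0.03
-0.0 1.48
-1.0 2.58
-2.0 3.45
-3.0 2.87
-4.0 3.99
-5.0 4.2
-6.0 4.66
final 4.608769467128183 24.980353116989136 25.818637868092228 17.5917 [ 0.2404644  -0.30019721  0.02392877]
```

View pics/f.png

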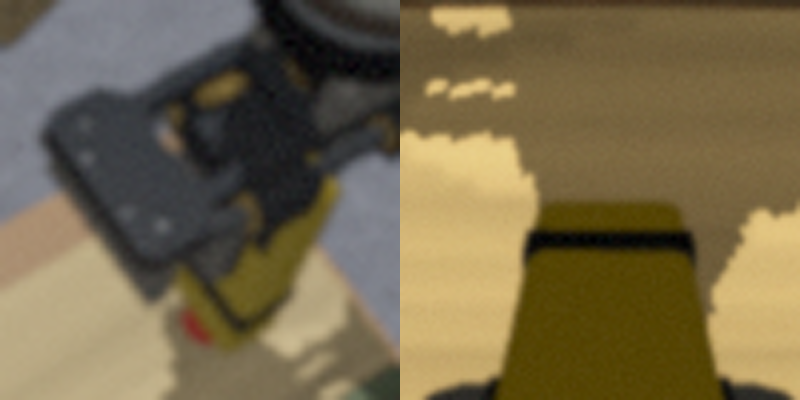

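Contact came at h ≈ 0.3 mm and the plunger is now about 6 mm in at 4.6 N, which fits the spring. In the last picture the red spot shows at the meter's foot (side crop about (197,328)). The meter's lower edge in the wrist view is unchanged, so it hasn't slipped.

```bash
python3 -c "
from workcell import bot
print(bot.job_done())"
```

```text
the job is handed in; nothing more can be done
None
```

I handed the job in at about 18 s with the arm still holding the meter on the red spot, square to the face to within what the pictures show and with its plunger about 6 mm in at 4.6 N; the judge gave no result back.

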